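# Clamp a needlework-frame roller flat side up

### The arm

A 6-joint arm with a two-finger parallel gripper is mounted at the origin on the work surface. World frame = base frame: x ahead of the robot, y to its left, z up, the work surface at z = 0. Lengths are in m, angles in degrees, forces in N, time in s.
With the tool pointing down it reaches from about 0.325 to 0.775 m from the base axis. Payload 5.5 kg.
Tool frame: the origin (TCP) lies at the centre of the arm's flange, where the gripper is bolted on; the fingertips stand 182 mm ahead of it and the grasp point (between the pads) lies 163 mm ahead of it; z points along the fingers, y is the line along which they close (so a half turn about z gives the same grasp; the last joint's range is limited). The gripper opens to 88 mm and grips with 3 to 60 N. Pads are 20 mm wide; open, the fingers measure 115 mm over their backs; the gripper's body (75 mm by 178 mm) begins 61 mm behind the grasp point.
Start: joints at [-68.91, 5.22, 70.514, -0, 104.267, -3.249], TCP at [0.247, -0.547, 0.405] pointing down, gripper open.
Joint ranges: [-164.24, 164.24], [-49.07, 125.15], [9.68, 141.18], [-86.29, 266.29], [3.28, 154.24], [-151.56, 151.56]. Speed limits (degrees/s): [147.25, 147.25, 172.46, 180, 180, 180].

### API

Orientations are given as [roll, pitch, yaw] about the fixed x, y, z axes, in that order (R = Rz(yaw) Ry(pitch) Rx(roll)).
In Python, from station import r gives the robot as it stands. The module is installed in compiled form; this text tells all that it offers. Calls block until the motion is done:
- r.reach(position, orientation): joint-space move of the TCP to a pose.
- r.servo_line(position, rotation=None, speed=0.15): straight line of the TCP; rotation=None keeps the orientation; speed is the mean speed in m/s.
- r.move_joints(angles): joint-space move.
- r.let_go() and r.grab(squeeze=None): open the fingers fully, or close them until they stop; squeeze is the grip in N (None keeps the last).
- r.wait(seconds).
- r.inverse_kinematics(position, orientation): joint angles nearest the present ones, or None.
- r.sense(): the state.
- r.snapshot(name): name is "side" or "top"; returns a dict with "frame" (384x512x3 uint8, red, green, blue), "fx", "fy", "cx", "cy" (pixels), "R" (3x3) and "t" (3): a world point X has camera coordinates R X + t. Camera axes: x right, y down, z forward; pixel columns grow to the right and rows downward; lengths in m; the calibration is good to about 2 mm. A picture is of the moment at which its call begins. There is no depth.
A pose or a line that the arm cannot do raises r.IKError and nothing moves.
- r.hand_in(): hands the job in; it is judged then, once.
The state is a dict: "clock": time; "joints": joint angles; "joint_vel": joint speeds; "joint_torque": joint torques, N m; "tcp_pos": TCP position; "orientation": TCP orientation; "contact_force": force on the tool from outside, world axes, zero at the start; "torque": the same for the moment, N m; "opening": finger opening in m; "gripper_force": force on a finger pad.
Only numpy, scipy, OpenCV 4.12 (cv2) and the standard library are available. Lean on these libraries where they do the work, as an engineer would, in place of code of your own. Each camera call takes 0.05 s, during which the arm holds its last target. There are 200 camera calls.

### The job

The beech roller for a needlework frame lies in the pair of V-blocks and has to be held for tacking. Roll it in the V-blocks until its flat faces straight up, leave it lying home across both blocks, then screw the stirrup's knurled thumbscrew down (clockwise) onto the flat until it seats, and stop there: firmly finger-tight, so that the roller is held, without forcing the screw and crushing the wood. Let go at the end, and do not disturb the wreath ring, the hammer or the jar nearby.

Things in the scene. Friction and masses are not known exactly. Their poses are not given: they have to be found in the camera images.
- saddle (a point): Point on the axis of a roller lying home in the Vs, midway between the two cast-iron V-blocks, 91 mm above the table. z up, y along the Vs, x across them, away from the robot at zero yaw. The blocks are fixed on a plywood board, centred 78 mm either side along y, each 40 mm along y, 84 mm along x, tops 93 mm above the table: between them the roller is bare for 116 mm.
- stirrup (a point): Top of the boss through which the thumbscrew passes, 139 mm above the table. The boss (24 mm diameter, 4 mm high) stands on the bridge of the steel stirrup that straddles the block at the saddle's -y side; the bridge is 24 mm along y, 104 mm along x, 13 mm thick and spans the roller. Axes as the saddle's.
- roller: Loose beech roller, 40 mm diameter, 200 mm long, 0.18 kg, with a flat along its whole length (21 mm wide, 17 mm from the axis) with four small pilot holes. Origin on its axis at mid-length; y along the axis, z the flat's outward normal. It starts in the Vs with the flat turned 40 to 55 degrees from upward, towards the saddle's -x (robot's) side. It stays as it is left.
- thumbscrew: Upright steel thumbscrew, right-handed: clockwise from above drives it down 8 mm per turn. Origin at the centre of its knurled head (32 mm diameter, 28 mm high), 69 mm above the underside of its flat 20 mm foot; this starts 3.5 to 5 mm over the height of the raised flat. Running free takes 0.06 N m; soon after touching it comes home, then 0.6 N m per rad. Snug: 0.2 to 0.45; over 0.6 crushes.
- wreath: Bystander: flat salmon-coloured ring for a wreath, 156 mm outside and 106 mm inside diameter, 18 mm high, lying on the table. Origin at the centre of its underside.
- hammer: Bystander: tack hammer, 240 mm long, lying on the table with a wooden handle along its x axis. Origin under its middle.
- tin: Bystander: squat jar of tacks with a metal cap, 66 mm diameter, 50 mm high. Origin at the centre of its underside.

How it is judged (in metres and radians):
On the way, in this order (a step that is already met when the one before it is completed fails the run):
1. the roller lies in the Vs with its flat facing up (angle between roller's own z axis and vertical below 0.15 rad and distance between roller and saddle below 0.02 m and contact force between thumbscrew and roller below 2 N), for 0.2 s.
2. the thumbscrew is drawn up firmly on the flat (contact force between thumbscrew and roller above 20 N), for 0.2 s.
At the end, for the whole second after the job is handed in: the roller lies at rest in both Vs (within 15 mm of where it lay along them, not raised by 4 mm), its flat up within 6 degrees, and the thumbscrew still presses on it with more than 8 N (angle between roller's own z axis and vertical below 0.1 rad and contact force between thumbscrew and roller above 8 N and z of roller in the frame of saddle below 0.004 m and distance between roller and saddle below 0.015 m and linear speed of roller below 0.01 m/s); the robot touches nothing.
It fails at once if the thumbscrew is overtightened and crushes the wood (over 50 N on the roller) (contact force between thumbscrew and roller above 50 N).
It fails at once if a bystander (wreath, hammer, jar) is moved by over 30 mm (distance of any of wreath, hammer, tin from where it was at the start of the episode above 0.03 m).
It also fails if it takes over 72 s, if anything falls off the work surface, if the arm or the gripper's body presses on something with over 40 N, if the wrist force passes 120 N, or if a joint passes its speed limit or range.

## Working session

There is one attempt and no reset: what is moved stays moved. The work goes in short steps, each a Python script; the robot and the scene stay as the last script left them, time stands still between calls to the robot, and variables do not carry over. Pictures are saved under pics/ and viewed, at most 10 in all, crops included, and the job is handed in when it is done.

```bash
mkdir -p pics
python3 - <<'E'
from station import r
import cv2,numpy as np
for n in("side","top"):
    s=r.snapshot(n); cv2.imwrite(f"pics/{n}0.png",cv2.resize(s["frame"][...,::-1],(800,600),interpolation=cv2.INTER_CUBIC))
    print(n,s["fx"],s["fy"],s["cx"],s["cy"],np.round(s["R"],4).tolist(),np.round(s["t"],4).tolist())
print(r.sense())
E
```

```text
side 379.5318846335579 379.5318846335579 249.8306226676875 188.96745941184963 [[-0.7744, -0.6325, -0.0166], [-0.3496, 0.4495, -0.822], [0.5274, -0.6307, -0.5692]] [0.4125, 0.2938, 0.7781]
top 430.1451581796669 430.1451581796669 252.35055111424435 194.82391317035564 [[-0.0088, -0.9999, -0.0075], [-0.991, 0.0097, -0.1334], [0.1334, 0.0063, -0.991]] [0.0232, 0.5478, 1.1988]
{'clock': 0.1, 'joints': array([-6.89094828e+01,  5.25647390e+00,  7.05757817e+01,  9.13170570e-04,
        1.04265408e+02, -3.25066462e+00]), 'joint_vel': array([-0.01602647, -0.12924918, -0.01863662, -0.03177604,  0.00480304,
        0.06622959]), 'joint_torque': array([ 3.78171258e-03, -4.47857237e+01, -4.07569706e+01,  7.00172922e-02,
        2.83918111e-02, -1.08823010e-04]), 'tcp_pos': array([ 0.24729918, -0.54671378,  0.40363603]), 'orientation': array([-1.79902543e+02, -6.42193546e-03,  2.43414007e+01]), 'contact_force': array([-0.65306705, -1.07830397,  0.26216708]), 'torque': array([0.04498494, 0.06426017, 0.03437644]), 'gripper_force': 0.0, 'opening': 0.08803352030205328}
```

View pics/side0.png

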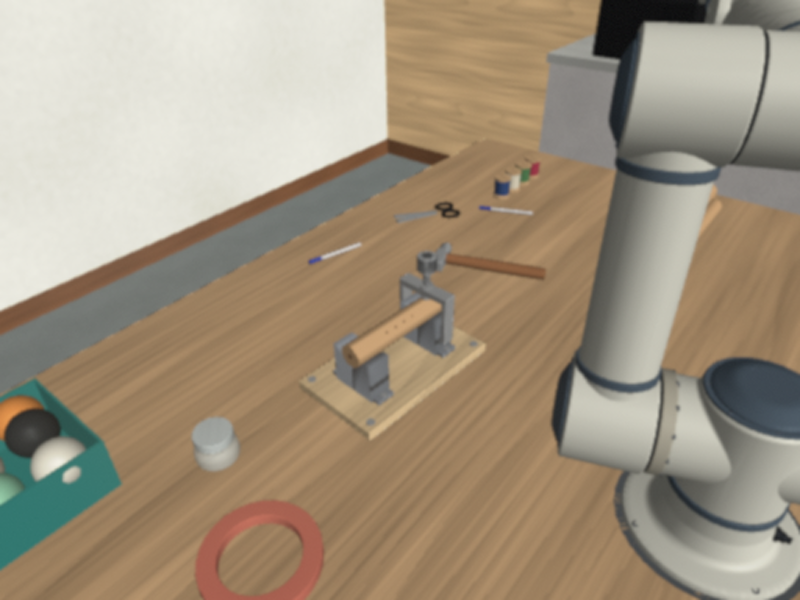

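View pics/top0.png

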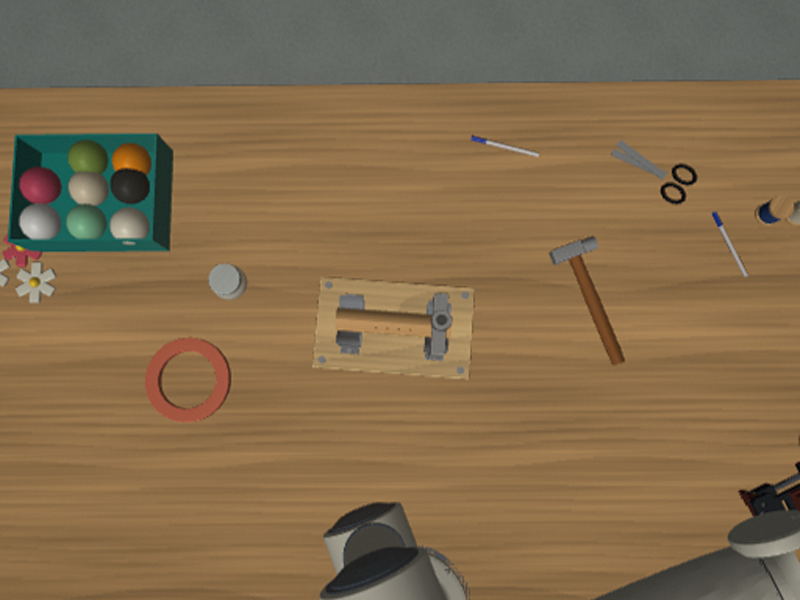

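The side view shows the rig with the roller running from (350,352) to (438,305) and the screw head at (430,262). The top view has the roller from (337,320) to (432,326), the screw head at (441,320), the jar at (227,281), the ring at (188,380) and the hammer at (585,300). I'll enlarge the rig in both.

Run:
```python
import cv2
from station import r
s=r.snapshot("top")["frame"][...,::-1]; cv2.imwrite("pics/topc.png",cv2.resize(s[170:250,195:310],None,fx=6.5,fy=6.5,interpolation=cv2.INTER_CUBIC))
s=r.snapshot("side")["frame"][...,::-1]; cv2.imwrite("pics/sidec.png",cv2.resize(s[150:280,185:315],None,fx=4.5,fy=4.5,interpolation=cv2.INTER_CUBIC))
```

```text
(no output)
```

View pics/topc.png

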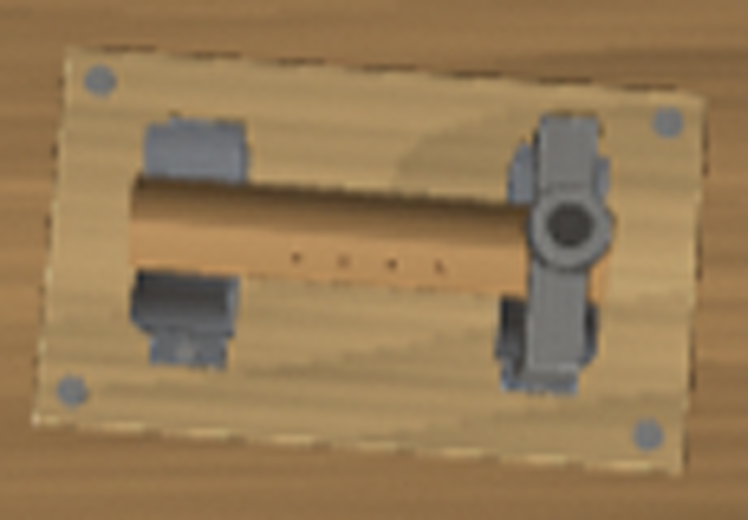

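View pics/sidec.png

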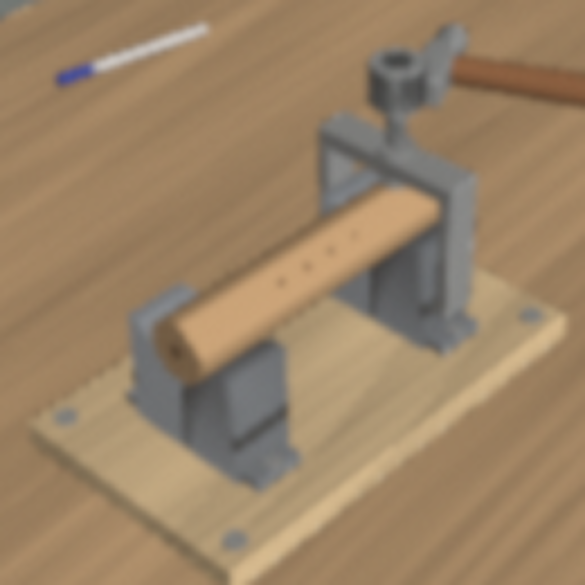

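Top crop: head-top centre at (570,226), pilot holes from (296,258) to (439,267), board screws at (100,80), (668,122), (648,435) and (72,391). Side crop: head top at (399,58), holes from (281,283) to (355,235), board screws at (65,416), (531,315) and (235,540). I'll triangulate these.

```bash
cat > h.py <<'E'
from station import r
import numpy as np,cv2
C={n:r.snapshot(n) for n in("top","side")}
def P(n):
    s=C[n];K=np.array([[s["fx"],0,s["cx"]],[0,s["fy"],s["cy"]],[0,0,1]])
    return K@np.c_[s["R"],s["t"]]
def px(n,u): 
    u=np.array(u,float)
    return (u+.5)/6.5-.5+[195,170] if n=="top" else (u+.5)/4.5-.5+[185,150]
def ray(n,u,z):
    s=C[n];p=px(n,u);d=s["R"].T@[(p[0]-s["cx"])/s["fx"],(p[1]-s["cy"])/s["fy"],1];o=-s["R"].T@np.array(s["t"])
    return o+d*(z-o[2])/d[2]
def tri(a,b):
    X=cv2.triangulatePoints(P("top"),P("side"),px("top",a).reshape(2,1),px("side",b).reshape(2,1))[:,0];return X[:3]/X[3]
E
python3 - <<'E'
from h import *
np.set_printoptions(precision=4,suppress=True)
print("head",tri((570,226),(399,58)), ray("top",(570,226),.195),ray("side",(399,58),.195))
T=[(296,258),(343,262),(391,265),(439,267)];S=[(281,283),(307,267),(331,251),(355,235)]
for t,s in zip(T,S): print("hole",tri(t,s))
for t,s in (((100,80),(65,416)),((668,122),(531,315)),((72,391),(235,540))): print("bs",tri(t,s))
B=[ray("top",b,.018) for b in((100,80),(668,122),(648,435),(72,391))]
print(np.array(B),np.mean(B,0))
d=B[0]+B[3]-B[1]-B[2];e=B[0]+B[1]-B[2]-B[3];print(np.degrees([np.arctan2(-d[0],d[1]),np.arctan2(e[1],e[0])]))
for u in((133,225),(135,180),(133,268),(525,205),(525,295)): print("edge",ray("top",u,.091))
E
```

```text
head [ 0.5009 -0.058   0.195 ] [ 0.502  -0.0572  0.195 ] [ 0.4994 -0.0588  0.195 ]
hole [0.4995 0.0507 0.1011]
hole [0.4973 0.031  0.1014]
hole [0.4959 0.011  0.1014]
hole [ 0.4946 -0.0091  0.1016]
bs [0.5895 0.1417 0.0159]
bs [ 0.5304 -0.1444 -0.0472]
bs [0.4493 0.1535 0.0155]
[[ 0.59    0.1422  0.018 ]
 [ 0.5683 -0.1133  0.018 ]
 [ 0.4284 -0.1013  0.018 ]
 [ 0.4502  0.154   0.018 ]] [0.5092 0.0204 0.018 ]
[-4.8624 -4.8728]
edge [0.5158 0.1202 0.091 ]
edge [0.5349 0.1194 0.091 ]
edge [0.4976 0.1202 0.091 ]
edge [ 0.5227 -0.045   0.091 ]
edge [ 0.4847 -0.0444  0.091 ]
```

```bash
cat > g.py <<'E'
from station import r
import numpy as np
from scipy.spatial.transform import Rotation as Ro
np.set_printoptions(precision=3,suppress=True)
yaw=np.radians(-4.87);X=np.array([np.cos(yaw),np.sin(yaw),0]);Y=np.array([-np.sin(yaw),np.cos(yaw),0]);Z=np.array([0,0,1.])
SAD=np.array([.5095,.0203,.091]);SCR=np.array([.502,-.0575,.181])
def eul(M): return Ro.from_matrix(M).as_euler("xyz",degrees=True)
def tilt(th,c,sg=1,back=0):   # th deg: tool leaning to -x by th; c = grasp centre
    t=np.radians(th);z=np.sin(t)*X-np.cos(t)*Z;y=sg*(np.cos(t)*X+np.sin(t)*Z)
    return c-(.163+back)*z, eul(np.c_[np.cross(y,z),y,z])
def F():
    s=r.sense();f=s["contact_force"];return round(s["clock"],1),np.array([f@X,f@Y,f[2]]),s["torque"],s["opening"],s["gripper_force"],s["joint_torque"][5]
E
python3 - <<'E'
from g import *
for sg in(1,-1):
  for th in(52,40,20,0,-10):
    print(sg,th,[r.inverse_kinematics(*tilt(th,SAD+.005*Y,sg,b)) for b in(0,.09)])
for a in range(0,360,45):
  print(a,r.inverse_kinematics(SCR+.163*Z,[180,0,a]))
E
```

```text
1 52 [None, None]
1 40 [array([  1.784, -44.654, 132.74 ,  -5.407,  52.228,   8.425]), None]
1 20 [array([  0.126, -25.774, 115.201,  -1.809,  70.652,   5.296]), array([  0.545, -32.4  , 111.122,  -1.871,  81.365,   5.371])]
1 0 [array([-0.98 , -7.33 , 98.204, -0.   , 89.126,  3.89 ]), array([-0.98 , -8.839, 90.414, -0.   , 98.424,  3.89 ])]
1 -10 [array([-1.374,  1.696, 89.992,  0.613, 98.293,  3.532]), array([ -1.467,   2.409,  80.227,   0.619, 107.346,   3.535])]
-1 52 [None, None]
-1 40 [None, None]
-1 20 [None, None]
-1 0 [None, None]
-1 -10 [None, None]
0 [-10.393  -9.665  91.153  -0.     98.512  79.607]
45 [-10.393  -9.665  91.153  -0.     98.512  34.607]
90 [-10.393  -9.665  91.153   0.     98.512 -10.393]
135 [-10.393  -9.665  91.153   0.     98.512 -55.393]
180 [ -10.393   -9.665   91.153    0.      98.512 -100.393]
225 [ -10.393   -9.665   91.153    0.      98.512 -145.393]
270 None
315 [-10.393  -9.665  91.153  -0.     98.512 124.607]
```

Run:
```python
from g import *
c=SAD+.005*Y
p,o=tilt(0,c,1,.16); r.reach(p,o)
r.reach(*tilt(24,c,1,.08)); print(F())
p,o=tilt(24,c); r.servo_line(p,speed=.08); r.wait(.3);print(F())
r.grab(4); r.wait(.3); print(F())
import cv2
s=r.snapshot("side")["frame"][...,::-1]; cv2.imwrite("pics/s1.png",cv2.resize(s[120:280,165:345],None,fx=3.5,fy=3.5,interpolation=cv2.INTER_CUBIC))
for th in (0,-20,-36): print(r.inverse_kinematics(*tilt(th,c)))
```

```text
(3.2, array([ 0.274,  0.433, -0.481]), array([0.012, 0.137, 0.027]), 0.08789160122895862, 0.0, np.float64(0.03287887084297836))
(4.6, array([-0.252, -0.279,  0.018]), array([-0.031,  0.086,  0.004]), 0.08779119296205339, 0.0, np.float64(0.029805597150698304))
(5.8, array([-7.508, -0.508,  2.093]), array([ 0.012,  1.259, -0.043]), 0.03980350325204131, 4.000331569695845, np.float64(0.0320787203963846))
[-0.98  -7.33  98.204 -0.    89.126  3.89 ]
[ -1.686  10.551  82.043   1.14  107.374   3.333]
[ -2.054  24.246  70.072   1.944 121.634   3.299]
```

View pics/s1.png

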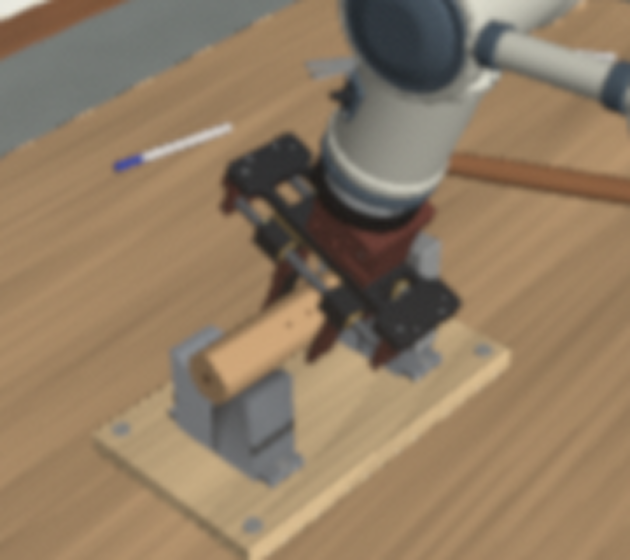

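The fingers hold the roller (opening 39.8 mm) with about 7 N of sideways load, so I'll nudge the grasp toward -x and then roll in small steps.

Run:
```python
from g import *
c=SAD+.005*Y
p0=r.sense()["tcp_pos"]
for k in range(4):
    f=F()[1]; 
    if abs(f[0])<2: break
    c=c+X*np.sign(f[0])*.0006
    r.servo_line(tilt(24,c)[0],speed=.01); r.wait(.1); print(k,F()[:2])
r.grab(20); r.wait(.2); print(F()[:2])
for th in np.arange(18,-27.1,-6):
    r.reach(*tilt(th,c)); f=F(); print(th,f[:2],f[3])
    if np.abs(f[1]).max()>25: print("STOP");break
np.save("c.npy",c); print(c-SAD-.005*Y)
import cv2
s=r.snapshot("side")["frame"][...,::-1]; cv2.imwrite("pics/s2.png",cv2.resize(s[120:280,165:345],None,fx=3.5,fy=3.5,interpolation=cv2.INTER_CUBIC))
```

```text
0 (6.2, array([-5.96 , -0.202, -1.802]))
1 (6.5, array([ 0.886,  0.733, -2.839]))
(6.9, array([ 0.394, -0.189, -2.317]))
18.0 (7.2, array([-0.399, -0.413, -1.922])) 0.03942989937176331
12.0 (7.4, array([-0.04 ,  0.428, -1.793])) 0.03932151585538352
6.0 (7.7, array([-0.625, -0.427, -2.426])) 0.03943244935513547
0.0 (7.9, array([ 0.167, -0.278, -1.884])) 0.039523252301061844
-6.0 (8.2, array([-0.19 ,  0.617, -2.105])) 0.039776096994544596
-12.0 (8.4, array([-1.174,  0.301, -1.956])) 0.03946842169035326
-18.0 (8.7, array([-1.716,  0.817, -1.995])) 0.039495553691238375
-24.0 (8.9, array([-2.613, -0.34 , -2.461])) 0.039581464059530884
[-0.001  0.     0.   ]
```

View pics/s2.png

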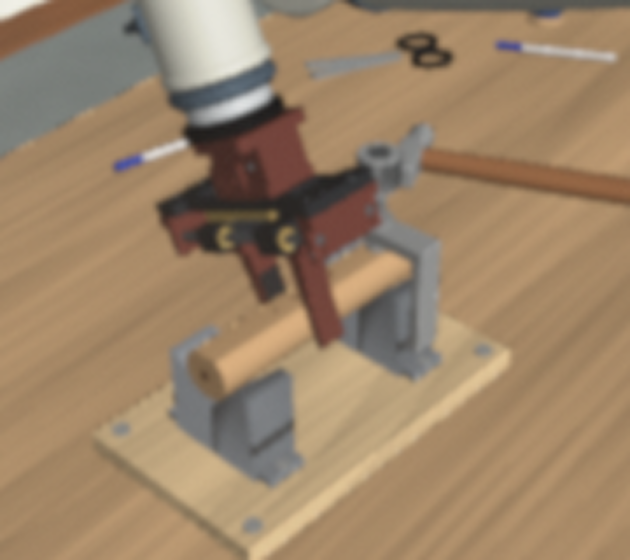

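The roller turned 48° with low forces. I'll finish the turn to about 51°, release, back off and measure the holes again.

Run:
```python
from g import *
import cv2
c=np.load("c.npy")
r.reach(*tilt(-27,c)); print(F()[:2]); 
r.servo_line(tilt(-27,c-.0008*Z)[0],speed=.01); r.wait(.2); print(F()[:2])
r.let_go(); r.wait(.2)
p,o=tilt(-27,c,1,.10); r.servo_line(p,speed=.15)
# above the screw, ready to turn
r.reach(SCR+(.163+.08)*Z,[180,0,227]); print(F()[:2],r.sense()["joints"])
s=r.snapshot("top")["frame"][...,::-1]; a=cv2.resize(s[190:240,200:300],None,fx=7,fy=7,interpolation=cv2.INTER_CUBIC)
s=r.snapshot("side")["frame"][...,::-1]; b=cv2.resize(s[190:240,215:315],None,fx=5,fy=5,interpolation=cv2.INTER_CUBIC)
cv2.imwrite("pics/m.png",np.vstack([a,np.pad(b,((0,0),(0,200),(0,0)))]))
```

```text
(9.2, array([-0.302,  0.518, -1.037]))
(9.7, array([-2.229, -0.47 ,  5.837]))
(13.8, array([-0.419, -0.359,  0.557])) [ -10.385   -9.068   82.546    0.003  106.553 -147.364]
```

View pics/m.png

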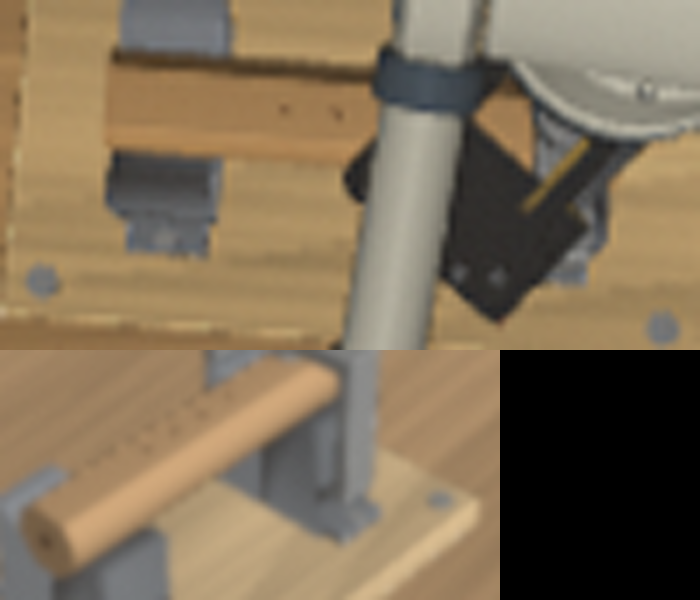

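The top half shows two holes at (285,108) and (337,114), with the roller's edges around rows 64 and 157 at that column. The flat looks about upright, so I'll compute its angle.

Run:
```python
from h import *
import g
def ry(u,z):
    s=C["top"];p=(np.array(u)+.5)/7-.5+[200,190];d=s["R"].T@[(p[0]-s["cx"])/s["fx"],(p[1]-s["cy"])/s["fy"],1];o=-s["R"].T@np.array(s["t"]);return o+d*(z-o[2])/d[2]
print("now holes lateral mm",[(ry(u,.108)-g.SAD)@g.X*1e3 for u in((285,108),(337,114))])
print("before",[(ray("top",u,.1015)-g.SAD)@g.X*1e3 for u in((296,258),(343,262),(391,265),(439,267))])
f=C["top"]["frame"][190:225,236:252].astype(int)
for c in(2,8,14): print(f[:,c,0].tolist())
fs=C["side"]["frame"][...,::-1];cv2.imwrite("pics/sc.png",cv2.resize(fs[195:245,215:285],None,fx=11,fy=11,interpolation=cv2.INTER_LANCZOS4))
```

```text
now holes lateral mm [np.float64(-1.0264200327542148), np.float64(-1.8341280768171264)]
before [np.float64(-11.957303388745215), np.float64(-12.148800188096063), np.float64(-11.89173094919797), np.float64(-11.217839643781598)]
[164, 169, 169, 164, 165, 173, 177, 178, 128, 86, 81, 144, 159, 156, 157, 159, 160, 160, 161, 170, 175, 170, 160, 163, 164, 163, 170, 165, 162, 164, 170, 174, 174, 168, 170]
[164, 168, 169, 167, 165, 169, 176, 178, 159, 105, 81, 115, 149, 158, 157, 158, 159, 160, 160, 162, 174, 173, 165, 158, 163, 167, 174, 172, 167, 165, 168, 173, 174, 173, 168]
[162, 167, 169, 168, 167, 166, 173, 178, 178, 128, 87, 83, 146, 161, 156, 158, 160, 160, 161, 162, 177, 176, 121, 59, 41, 42, 43, 36, 107, 162, 170, 173, 173, 172, 161]
```

View pics/sc.png

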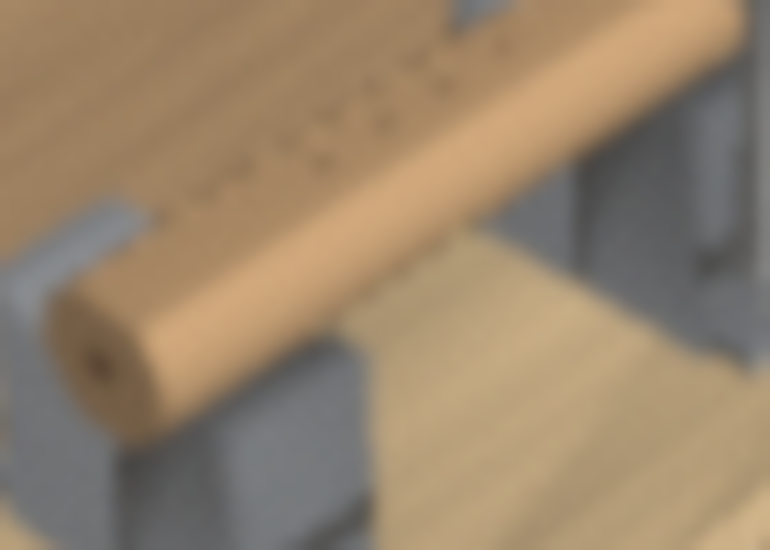

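Run:
```python
from h import *
import g
s=C["side"]
def pr(n,p): q=P(n)@np.r_[p,1];return q[:2]/q[2]
def crop(q): return (q-[215,195]+.5)*11-.5
for phi in(-5,0,5,10,15,20):
    a=np.radians(phi);n=-np.sin(a)*g.X+np.cos(a)*g.Z;t=np.cos(a)*g.X+np.sin(a)*g.Z
    cen=g.SAD+.1*g.Y;o=crop(pr("side",cen))
    tp=lambda p:(pr("top",p)-[200,190]+.5)*7-.5
    print(phi,"near",crop(pr("side",cen+.017*n-.0105*t))-o,"far",crop(pr("side",cen+.017*n+.0105*t))-o,"holes",[np.round(crop(pr("side",g.SAD+.017*n+k*g.Y))) for k in(.03,.01)],[np.round(tp(g.SAD+.017*n+k*g.Y)) for k in(.03,.01)],"cen",o)
def ry(n,u,f,off): return (np.array(u)+.5)/f-.5+off
for a,b in(((285,108),(320,160)),((337,114),(385,122))):
    X=cv2.triangulatePoints(P("top"),P("side"),ry("t",a,7,[200,190]).reshape(2,1),ry("s",b,11,[215,195]).reshape(2,1))[:,0];print(X[:3]/X[3],(X[:3]/X[3]-g.SAD)@g.X)
```

```text
-5 near [ 23.22  -44.465] far [-40.748 -79.569] holes [array([307., 149.]), array([368., 110.])] [array([286., 102.]), array([338., 105.])] cen [ 90.021 353.747]
0 near [ 28.186 -38.385] far [-36.639 -80.187] holes [array([312., 151.]), array([373., 112.])] [array([286., 105.]), array([337., 109.])] cen [ 90.021 353.747]
5 near [ 32.938 -32.003] far [-32.238 -80.194] holes [array([316., 154.]), array([377., 115.])] [array([285., 109.]), array([337., 113.])] cen [ 90.021 353.747]
10 near [ 37.437 -25.37 ] far [-27.576 -79.586] holes [array([321., 157.]), array([382., 119.])] [array([285., 113.]), array([337., 117.])] cen [ 90.021 353.747]
15 near [ 41.647 -18.54 ] far [-22.69  -78.365] holes [array([325., 161.]), array([386., 122.])] [array([285., 117.]), array([337., 121.])] cen [ 90.021 353.747]
20 near [ 45.534 -11.566] far [-17.616 -76.54 ] holes [array([330., 165.]), array([391., 126.])] [array([285., 121.]), array([336., 125.])] cen [ 90.021 353.747]
[0.511 0.05  0.106] -0.0013306399184980031
[0.508 0.03  0.106] -0.0022291474236189367
```

The evidence from both cameras (top-view flat edges and holes, side-view end face) gives a residual of about +3 to 5°. I'll regrip vertically and roll 3.5° more.

Run:
```python
from g import *
import cv2
c=np.load("c.npy")-.0003*Z
r.reach(*tilt(0,c,1,.13)); 
r.servo_line(tilt(0,c)[0],speed=.12); r.grab(15); r.wait(.2); print(F()[:2])
r.reach(*tilt(-3.5,c)); r.wait(.2); print(F()[:2])
r.let_go(); r.servo_line(tilt(-3.5,c,1,.13)[0],speed=.15)
r.reach(SCR+(.163+.06)*Z,[180,0,227]); print(F()[:2])
s=r.snapshot("top")["frame"][...,::-1]; a=cv2.resize(s[190:230,205:255],None,fx=12,fy=12,interpolation=cv2.INTER_CUBIC)
cv2.imwrite("pics/m2a.png",a)
s=r.snapshot("side")["frame"][...,::-1];b=cv2.resize(s[195:245,215:285],None,fx=11,fy=11,interpolation=cv2.INTER_LANCZOS4);cv2.imwrite("pics/m2b.png",b)
```

```text
(18.6, array([-4.598, -0.786,  2.884]))
(19.1, array([-5.141,  0.652,  3.498]))
(23.2, array([ 0.352, -0.688,  1.127]))
```

View pics/m2b.png

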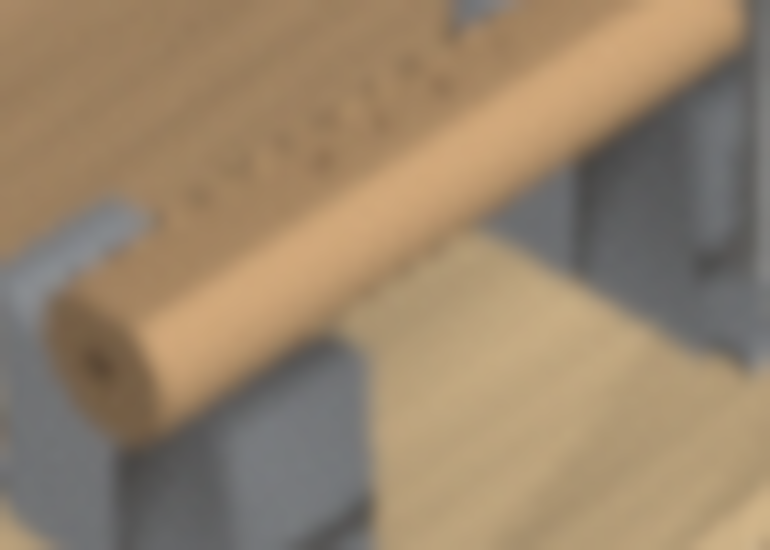

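The end face and holes now look level (axis (101,363), near flat edge (137,325)). Next is the screw: gently grip the head, centre it, then turn while watching the torque.

Run:
```python
from g import *
c=SCR.copy()
r.servo_line(c+.163*Z,speed=.1); r.wait(.1); 
s0=r.sense(); print(s0["contact_force"],s0["torque"])
r.grab(5); r.wait(.2)
for k in range(5):
    s=r.sense(); f=s["contact_force"]; print(s["clock"],f,s["torque"],s["opening"])
    if np.hypot(*f[:2])<2.5: break
    c[:2]+=np.clip(f[:2]*1e-4,-.0008,.0008); r.servo_line(c+.163*Z,speed=.01); r.wait(.1)
r.grab(35); r.wait(.2); s=r.sense(); print(s["contact_force"],s["torque"],s["opening"],s["joint_torque"][5],s["joints"])
np.save("sc.npy",np.r_[c,227])
```

```text
[ 0.329 -0.136  0.316] [ 0.064 -0.083 -0.001]
25.2833 [-3.78   2.529  0.82 ] [ 0.636  0.61  -0.028] 0.03174254312610509
25.6333 [-3.529  3.664  1.838] [ 0.73   0.516 -0.032] 0.031915729707838
25.9833 [-2.39   3.303  0.435] [0.644 0.383 0.002] 0.0316774867113983
26.3333 [-0.801  0.87  -0.529] [ 0.38   0.063 -0.051] 0.031606465442736195
[-0.46   0.824 -1.512] [ 0.276 -0.013  0.011] 0.03151104618892339 0.0019742843869607896 [ -10.312   -9.83    91.303   -0.009   98.515 -147.308]
```

```bash
cat > turn.py <<'E'
from g import *
def tz(n=6):
    t=[];f=[]
    for _ in range(n): r.wait(.03); s=r.sense(); t.append(np.r_[s["torque"][2],s["joint_torque"][5]]); f.append(s["contact_force"])
    return np.mean(t,0),np.mean(f,0),s["clock"],s["joints"][5]
def turn(step,n,stop):
    *c,a=np.load("sc.npy"); c=np.array(c)
    for k in range(n):
        a-=step; c[2]-=.008*step/360
        r.reach(c+.163*Z,[180,0,a]); t,f,ck,j=tz()
        c[:2]+=np.clip(f[:2]*5e-5,-.0004,.0004)
        np.save("sc.npy",np.r_[c,a]); print(round(227-a,1),t,f,round(ck,1),round(j,1))
        if abs(t[0])>stop or np.abs(f).max()>20: print("STOP");break
E
python3 -c "
from turn import *
turn(15,9,.13)"
```

```text
15.0 [0.057 0.062] [ 1.229 -0.453 -1.39 ] 27.3 -132.4
30.0 [0.058 0.056] [ 2.13  -1.984 -2.459] 27.9 -117.4
45.0 [0.061 0.056] [ 2.126 -3.4   -2.091] 28.4 -102.4
60.0 [0.05  0.056] [ 1.628 -4.534 -2.377] 29.0 -87.5
75.0 [0.063 0.056] [ 0.268 -4.831 -1.618] 29.5 -72.5
90.0 [0.056 0.055] [-1.108 -4.514 -1.072] 30.1 -57.5
105.0 [0.046 0.055] [-3.178 -3.62  -0.672] 30.7 -42.5
120.0 [0.062 0.054] [-4.146 -2.268 -0.928] 31.2 -27.6
135.0 [0.044 0.054] [-4.205 -1.355 -0.85 ] 31.8 -12.6
```

```bash
sed -i 's/abs(t\[0\])>stop/abs(t[1])>stop/' turn.py; python3 -c "
from turn import *
turn(8,17,.1)"
```

```text
143.0 [0.051 0.077] [-4.152  0.2   -1.355] 32.2 -4.6
151.0 [0.053 0.077] [-2.885  1.536 -1.272] 32.7 3.4
159.0 [0.039 0.077] [-1.138  2.205 -1.97 ] 33.1 11.4
167.0 [0.072 0.077] [-0.574  2.6   -2.385] 33.6 19.4
175.0 [0.066 0.077] [ 0.238  2.108 -1.912] 34.1 27.4
183.0 [0.046 0.077] [ 0.149  1.638 -2.397] 34.5 35.4
191.0 [0.042 0.076] [-0.707  1.898 -2.212] 35.0 43.4
199.0 [0.042 0.074] [-0.76   0.682 -1.476] 35.4 51.5
207.0 [0.049 0.071] [-0.799  0.651 -0.686] 35.9 59.5
215.0 [0.077 0.069] [-1.6    1.294 -0.291] 36.4 67.5
223.0 [0.056 0.07 ] [-2.045  1.19   1.333] 36.8 75.5
231.0 [0.088 0.097] [-1.182  1.608  2.898] 37.3 83.5
239.0 [0.098 0.1  ] [-0.934  1.842  5.258] 37.7 91.5
STOP
```

Contact has begun at about 227°. I'll continue in small steps without following downward.

```bash
sed -i 's/c\[2\]-=.008\*step\/360/c[2]-=pitch*step\/360/; s/stop):/stop,pitch=.008):/' turn.py; python3 -c "
from turn import *
turn(4,12,.25,.0)"
```

```text
243.0 [0.158 0.141] [-0.319  1.232  5.499] 38.2 95.5
247.0 [0.18  0.197] [-0.262  1.137  4.385] 38.6 99.5
251.0 [0.219 0.241] [-0.184  1.321  7.927] 39.1 103.5
255.0 [0.26  0.281] [0.472 0.686 5.869] 39.5 107.6
STOP
```

Run:
```python
from turn import *
import cv2
turn(5,1,1,0); r.wait(.3); print(tz(15))
r.let_go(); r.wait(.2)
c=np.load("sc.npy"); r.servo_line(c[:3]+(.163+.10)*Z,speed=.12)
p=r.sense()["tcp_pos"]; r.servo_line(p+np.array([-.08,-.12,.05]),speed=.15); print(F())
a=r.snapshot("top")["frame"][...,::-1][165:255,190:320];b=r.snapshot("side")["frame"][...,::-1][150:240,190:320]
cv2.imwrite("pics/end.png",np.vstack([cv2.resize(i,None,fx=3.3*1,fy=3.3,interpolation=cv2.INTER_CUBIC) for i in(a,b)]))
```

```text
260.0 [0.289 0.299] [ 3.104 -0.22   4.65 ] 40.0 112.5
(array([0.264, 0.263]), array([ 5.171, -1.519,  4.57 ]), 40.7833, np.float64(112.60235750042837))
(44.1, array([ 0.196,  0.572, -1.245]), array([ 0.06 ,  0.012, -0.037]), 0.08787416909289264, 0.0, np.float64(-0.007697728578932583))
```

View pics/end.png

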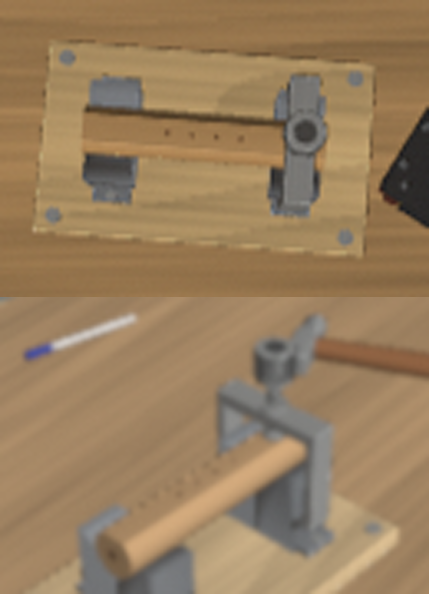

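Flat up, roller home, nothing disturbed. But the torque peaked at 0.30 and crept back to 0.26 as the pads slipped, so I'll regrip harder and bring it to about 0.36.

Run:
```python
from turn import *
*c,a=np.load("sc.npy"); c=np.array(c)
r.reach(c+(.163+.10)*Z,[180,0,a]); r.servo_line(c+.163*Z,speed=.12)
r.grab(58); r.wait(.3); print(tz())
for k in range(10):
    a-=4; r.reach(c+.163*Z,[180,0,a]); t,f,ck,j=tz(); print(t,f,ck,j)
    if t.mean()>.345: break
print(tz(12))
np.save("sc.npy",np.r_[c,a])
```

```text
(array([-0.013,  0.   ]), array([ 0.264,  0.391, -0.501]), 47.275, np.float64(112.65624316016287))
[0.041 0.06 ] [ 0.527  0.641 -1.563] 47.725 116.595237962684
[0.093 0.099] [ 1.511  1.023 -1.965] 48.175 120.58430078896303
[0.111 0.14 ] [ 2.181  1.731 -2.594] 48.625 124.58468685906358
[0.172 0.183] [ 3.395  2.324 -3.371] 49.075 128.58492458089066
[0.166 0.219] [ 3.956  2.83  -4.164] 49.525 132.56300473408322
[0.263 0.271] [ 4.383  3.404 -4.461] 49.975 136.56313120709328
[0.307 0.314] [ 4.484  3.16  -5.025] 50.425 140.55964327735748
[0.325 0.356] [ 4.526  3.351 -5.315] 50.875 144.55536754055606
[0.389 0.396] [ 4.676  3.194 -4.761] 51.325 148.5550159019621
(array([0.388, 0.381]), array([ 5.052,  3.228, -5.152]), 51.725, np.float64(148.55225152903105))
```

Torque is 0.38–0.39, firmly snug. The regrip showed that a sudden release lets the head spring back, so I'll ease the grip off gradually and watch the torque.

Run:
```python
from turn import *
for q in (40,25,15,10,6,3):
    r.grab(q); r.wait(.15); t=tz(4); print(q,t[0],t[1],round(t[2],1))
```

```text
40 [0.37  0.379] [ 4.815  3.124 -4.852] 52.2
25 [0.324 0.323] [ 4.059  4.525 -4.019] 52.7
15 [0.247 0.251] [ 3.96   4.947 -3.486] 53.2
10 [0.176 0.158] [ 3.699  5.057 -2.715] 53.7
6 [0.059 0.066] [ 3.484  3.641 -1.435] 54.2
3 [0.021 0.006] [4.753 1.914 0.491] 54.7
```

Run:
```python
from turn import *
c=np.load("sc.npy"); r.let_go(); r.servo_line(c[:3]+(.163+.10)*Z,speed=.12); r.wait(.3); print(F()); print(r.hand_in())
```

```text
(57.0, array([-0.091,  0.725,  0.231]), array([ 0.158, -0.084, -0.028]), 0.08773062458977171, 0.0, np.float64(9.24913547351025e-05))
the job is handed in; nothing more can be done
None
```

I handed the job in at 57 s with the roller home in both Vs, its flat up within a few degrees by the cameras, the thumbscrew taken to about 0.38 N m, and the bystanders not touched; the head sprang back when I eased the grip off, so I could not confirm that more than 8 N still presses on the roller.

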